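# Hook the carving vice's return spring onto its anchor post

### The job

The return spring of the carving vice has come off: take the spring puller out of its stand, put its tip in the small eye at the spring's end, and stretch the spring gently until its hook ring drops over the headed anchor post and stays caught under the head. Feel for the post, since it may be clamped anywhere along its slot: a light press of a few newtons is enough, do not lean hard on the hook, do not overstretch the spring much past the post, and do not touch the hook with the fingers. Then stand the puller back upright in its stand, leaving the other things on the bench alone.

Things in the scene. Friction and masses are not known exactly. Their poses are not given: they have to be found in the camera images.
- vice: Fixed wooden carving vice on a plank 160 x 300 x 30 mm (x, y, z). Origin: centre of the plank's underside, on the bench. Axes: z up; the return spring lies along the line x = -45 mm and is pulled towards the vice's own -y. The jaws and the bowl blank lie at x = 0 to 73 mm and reach 85 mm above the bench.
- slot_middle (a point): Middle of the slot, along the vice's y, in a steel rail (top 36 mm above the bench). The steel anchor post stands in it up to 16 mm to either side of this point, a new place each time, not measured. Post, heights above the bench: collar 18 mm wide up to 46 mm, neck 8 mm wide up to 60 mm, flat head 14 mm wide (rim bevelled 1.5 mm) up to 67 mm. The hook ring goes over the head and stays under it.
- hook_end: Rigid steel end of the spring, wire 4 mm thick. Origin: centre of the hook ring, 18 mm clear inside, axis along own z; the pull eye follows 30 mm on along own -y, the coil (17 mm wide) on the +y side. Left free it stands up by about 0.25 rad, so the ring floats above the post's head; about 1 N down on the pull eye brings it level. Seated, its centre is 48 to 59 mm above the bench.
- pull_eye (a point): Centre of the pull eye at the very end of the spring: a wire ring with 12 mm clear inside, 4 mm thick, for the tip of the puller.
- spring_stretch (a joint): Stretch of the spring in m: 0 slack, stop at 0.08. Pull needed: 1.4 N plus 140 N/m times the stretch. The ring is centred over the post at 0.024 to 0.056 (0.040 for a post in the slot's middle) and rests caught about 5 mm short of that, the post's neck bearing on the ring's far side. Over 0.072 is overstretched.
- puller: Spring puller, about 0.18 kg, upright in the stand. Origin: end of its tip; z up along the tool. Steel pin 6 mm wide (end tapered), z 0 to 11 mm; then a shank 14 mm wide to z 45 mm, its lower end a shoulder that presses on the eye from above; flange 32 mm wide, z 45 to 49 mm; wooden handle 24 x 24 mm square (sides along x and y), z 49 to 102 mm.
- stand: Fixed wooden block 75 x 75 x 50 mm, the stand of the puller. Origin: centre of its underside. A vertical through hole of 19 mm in its middle takes the shank; the puller's flange rests on the top, with the puller's origin 5 mm above the bench.
- wax_tin: Round tin 68 mm across, 42 mm high; origin at the centre of its underside. Leave alone.
- mallet: Wooden mallet lying on its side: head 72 mm across and 105 mm long, handle 110 mm long towards its -x. Origin under the head's middle. Leave alone.
- chisel: Carving chisel lying flat, 220 mm long along its x, 18 mm high at its wooden handle (-x half); origin under its middle. Leave alone.
- spring_lug (a point): Fixed end of the spring, 56 mm above the bench at the vice's x -45, y +115 mm. The spring swivels freely and nods about this point; unstretched, the hook ring's centre is 110 mm from it.
Mind the look-alikes: they are no part of the job. What is shaped like the puller but black or yellow is not meant.

How it is judged (in metres and radians):
On the way, in this order (a step that is already met when the one before it is completed fails the run):
1. the spring is stretched with the puller's tip in the eye (value of joint spring_stretch above 0.015 m and contact force between puller and hook_end above 1 N), for 0.2 s.
2. the hook ring is caught on the post under its head and the puller is off it (z of hook_end in the frame of vice below 0.0625 m and value of joint spring_stretch between 0.015 and 0.057 m and x of hook_end in the frame of vice between -0.0495 and -0.0405 m and contact force between puller and hook_end below 0.1 N and distance between puller and pull_eye above 0.02 m), for 0.2 s.
At the end, for the whole second after the job is handed in: The hook ring is caught on the post: centre under 62.5 mm above the bench, within 4.5 mm of the spring line (vice x = -45 mm), the spring held stretched 15 to 57 mm. The puller stands in its stand, tip within 8 mm of the hole axis and under 10 mm high, within 0.1 rad of upright, let go, at rest (z of hook_end in the frame of vice below 0.0625 m and value of joint spring_stretch between 0.015 and 0.057 m and x of hook_end in the frame of vice between -0.0495 and -0.0405 m and horizontal distance between puller and stand below 0.008 m and height (world z) of puller below 0.01 m and angle between puller's own z axis and vertical below 0.1 rad and linear speed of each of puller, hook_end below 0.02 m/s); the robot touches nothing.
It fails at once if the puller loads the hook end with more than 40 N (contact force between puller and hook_end above 40 N).
It fails at once if the spring is overstretched (over 72 mm) (value of joint spring_stretch above 0.072 m).
It fails at once if the hook end is touched by the gripper or arm (contact force between any of the fingers, the arm and hook_end above 0.5 N).
It fails at once if a bystander is moved by more than 20 mm (distance of any of wax_tin, mallet, chisel from where it was at the start of the episode above 0.02 m).
It also fails if it takes over 72 s, if anything falls off the work surface, if the arm or the gripper's body presses on something with over 40 N, if the wrist force passes 120 N, or if a joint passes its speed limit or range.

### The arm

A 6-joint arm with a two-finger parallel gripper is mounted at the origin on the work surface. World frame = base frame: x ahead of the robot, y to its left, z up, the work surface at z = 0. Lengths are in mm, angles in rad, forces in N, time in s.
With the tool pointing down it reaches from about 300 to 875 mm from the base axis. Payload 4.2 kg.
Tool frame: the origin (TCP) lies on the centre line of the jaws, within the pads' length; the fingertips stand 17 mm ahead of it and the grasp point (between the pads) lies 2 mm behind it; z points along the fingers, y is the line along which they close (so a half turn about z gives the same grasp; the last joint's range is limited). The gripper opens to 85 mm and grips with 20 to 120 N. Pads are 22 mm wide; open, the fingers measure 114 mm over their backs; the gripper's body (76 mm by 85 mm) begins 54 mm behind the grasp point. The pads swing forward as they close: fully open they stand 13 mm farther back than shut.
Start: joints at [1.279, 0.32, 1.565, -0, 1.257, -0.02], TCP at [154.369, 553.904, 248.338] pointing down, gripper open.
Joint ranges: [-3.11, 3.11], [-0.84, 2.01], [0.21, 2.61], [-1.34, 4.49], [0.05, 2.63], [-2.56, 2.56]. Speed limits (rad/s): [2.57, 2.57, 3.14, 3.14, 3.14, 3.14].

### API

Orientations are given as a unit quaternion [w, x, y, z].
In Python, from workcell import arm gives the robot as it stands. The module is installed in compiled form; this text tells all that it offers.
- The arm moves only by the shell command python3 -m jog 'ROWS' [OPENING]. ROWS is JSON, a list of rows, each an object with "slide": the shift along the tool's x, y, z in m, a list of three; "turn": the turn about the tool's z in degrees. A call has 1 to 10 rows; each row is the pose to reach, as a shift and turn from the pose commanded when the call began, along the tool's axes at that moment; what a row does not reach only later rows make up. A row lasts 1/8 s, in which the tool goes at most 62.5 mm and 10.7 degrees, less where a joint would pass 70% of its speed; a pose out of reach is approached as far as the arm can. A call with a gripper value outside its range is refused whole. OPENING is the gripper's target within -1 to 1 (fully open at 1, half-way at 0, shut at -1), set as the call begins (- or left out, the last holds). The fingers move at their own pace and stop on an object; the grip force is fixed at half the most. Time passes only in rows, so rows that repeat a pose let the fingers close. It gives the time, the measured TCP pose, the force, the opening and the grip force at its end, in the units of the state.
- arm.state(): the state, without advancing time (a new reading comes with each control period).
- arm.snapshot(name): name is "scene" or "side" or "wrist"; returns a dict with "img" (400x640x3 uint8, blue, green, red), "vertical_fov" (degrees; the focal length in pixels is half the picture's height over the tangent of half this angle, whatever the lens; pixels are square), "cx", "cy" (the principal point, pixels), "rvec" (rotation vector, rad) and "tvec" (3), from world to camera coordinates, as OpenCV has them. Camera axes: x right, y down, z forward; pixel columns grow to the right and rows downward; lengths in mm; the calibration is good to about 2 mm. A picture is of the moment at which its call begins. There is no depth.
- arm.hand_in(): hands the job in; it is judged then, once.
Trained networks look in a picture, given as the dict that the camera call returned (one of the last four; its "shot" number tells which), for a name from the list of things; names that differ only in an ending like _2 or _b are one class to them, and where a whole thing is asked for, a point or a joint stands for the part that bears it (a point fixed in the world has none). Each returns a list of dicts, best first, with "conf" (0 to 1); they miss things now and then, are a little off and sometimes report something else, mostly with a low value. They report only what shows in the picture. A call takes as long as a camera call. They do not tell look-alikes from the thing itself.
- arm.spot_in(name, picture): "box" ([centre column, centre row, width, height] in pixels, round what is visible of it).
- arm.cut_out(name, picture): "mask" (400x640 bool, what is visible of it) and "box" ([centre column, centre row, width, height] in pixels, round what is visible of it).
- arm.mark_of(name, picture): "uv" ([column, row] in pixels: a listed point, or the origin of a listed thing).
The state is a dict: "time_s": time; "qpos": joint angles; "qvel": joint speeds; "joint_efforts": joint torques, N m; "ee_pos": TCP position; "eef_rot": TCP orientation; "force": force on the tool from outside, world axes, zero at the start; "wrist_torque": the same for the moment, N m; "grip_width": finger opening in mm; "grasp_force": force on a finger pad.
Only numpy, scipy, OpenCV 4.12 (cv2) and the standard library are available. Lean on these libraries where they do the work, as an engineer would, in place of code of your own. Each camera call takes 0.05 s, during which the arm holds its last target. There are 200 camera calls.

## Working session

There is one attempt and no reset: what is moved stays moved. The work goes in short steps, Python scripts to look and compute and a shell command to move; the robot and the scene stay as the last step left them, time stands still between calls to the robot, and variables do not carry over. Pictures are saved under pics/ and viewed, at most 10 in all, crops included, and the job is handed in when it is done.

```bash
mkdir -p pics; cat > h.py <<'E'
import numpy as np,cv2
from workcell import arm
def K(s):
    f=200/np.tan(np.radians(s["vertical_fov"])/2)
    return f
def ray(s,uv):
    R=cv2.Rodrigues(np.array(s["rvec"],float))[0];t=np.array(s["tvec"],float).ravel()
    f=K(s);d=R.T@np.array([(uv[0]-s["cx"])/f,(uv[1]-s["cy"])/f,1.]);return -R.T@t,d/np.linalg.norm(d)
def onz(s,uv,z):
    c,d=ray(s,uv);return c+d*(z-c[2])/d[2]
def tri(l):
    A=0;b=0
    for s,uv in l:
        c,d=ray(s,uv);P=np.eye(3)-np.outer(d,d);A=A+P;b=b+P@c
    x=np.linalg.solve(A,b);return x,[np.linalg.norm(np.cross(x-ray(s,u)[0],ray(s,u)[1])) for s,u in l]
def proj(s,p):
    R=cv2.Rodrigues(np.array(s["rvec"],float))[0];q=R@np.array(p,float)+np.array(s["tvec"],float).ravel()
    return s["cx"]+K(s)*q[0]/q[2],s["cy"]+K(s)*q[1]/q[2]
E
python3 - <<'E'
from h import *
np.set_printoptions(precision=1,suppress=True)
S={n:arm.snapshot(n) for n in("scene","side","wrist")}
print(arm.state())
for n,s in S.items():
    cv2.imwrite(f"pics/a_{n}.png",s["img"])
    for t in("vice","slot_middle","hook_end","pull_eye","puller","stand","spring_lug","wax_tin","mallet","chisel"):
        print(n,t,[(np.round(m["uv"],1).tolist(),round(m["conf"],2)) for m in arm.mark_of(t,s)[:4]])
E
```

```text
{'time_s': 0.15, 'qpos': array([ 1.3,  0.3,  1.6, -0. ,  1.3, -0. ]), 'qvel': array([ 0., -0., -0.,  0.,  0., -0.]), 'joint_efforts': array([  0. , -41.6, -23.4,   0. ,   0. ,   0. ]), 'ee_pos': array([154.3, 553.6, 247.7]), 'eef_rot': array([-0. ,  0.1,  1. , -0. ]), 'force': array([-0.8,  0.9, -0.4]), 'wrist_torque': array([0.1, 0. , 0. ]), 'grasp_force': 0.0, 'grip_width': 85.33737401530912}
scene vice [([345.1, 261.0], 0.83)]
scene slot_middle [([352.7, 240.6], 0.93), ([385.4, 270.1], 0.65)]
scene hook_end [([362.9, 238.1], 0.63)]
scene pull_eye [([360.7, 228.5], 0.49)]
scene puller [([292.7, 141.9], 0.69), ([317.1, 131.0], 0.61), ([283.4, 116.7], 0.51)]
scene stand [([295.1, 139.1], 0.64)]
scene spring_lug [([384.6, 270.2], 0.67), ([302.3, 177.4], 0.34)]
scene wax_tin [([304.7, 177.4], 0.67)]
scene mallet [([241.1, 196.1], 0.63)]
scene chisel [([447.5, 301.5], 0.82), ([305.0, 178.0], 0.36)]
side vice [([324.3, 173.9], 0.83)]
side slot_middle [([314.6, 173.6], 0.76)]
side hook_end [([303.9, 152.8], 0.43)]
side pull_eye [([306.9, 157.2], 0.62)]
side puller [([253.0, 316.4], 0.87), ([290.9, 324.4], 0.64), ([274.6, 369.1], 0.57)]
side stand [([294.2, 322.2], 0.69)]
side spring_lug [([303.5, 145.8], 0.83), ([310.1, 259.7], 0.31)]
side wax_tin [([307.3, 262.7], 0.57)]
side mallet [([396.1, 267.3], 0.63)]
side chisel [([275.4, 134.5], 0.59)]
wrist vice []
wrist slot_middle []
wrist hook_end []
wrist pull_eye []
wrist puller []
wrist stand []
wrist spring_lug []
wrist wax_tin []
wrist mallet []
wrist chisel [([259.0, 366.3], 0.64)]
```

View pics/a_scene.png

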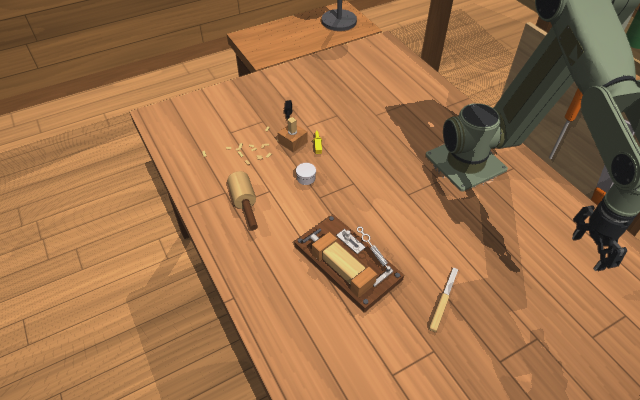

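View pics/a_side.png

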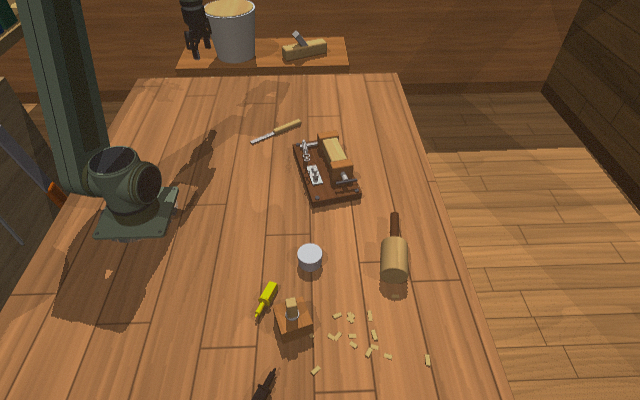

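```bash
python3 - <<'E'
from h import *
np.set_printoptions(precision=1,suppress=True)
sc=arm.snapshot("scene");sd=arm.snapshot("side")
for n,a,b in [("vice",(345.1,261),(324.3,173.9)),("slot",(352.7,240.6),(314.6,173.6)),("hook",(362.9,238.1),(303.9,152.8)),("eye",(360.7,228.5),(306.9,157.2)),("lug",(384.6,270.2),(303.5,145.8)),("stand",(295.1,139.1),(294.2,322.2)),("pul1",(292.7,141.9),(290.9,324.4)),("tin",(304.7,177.4),(307.3,262.7)),("mallet",(241.1,196.1),(396.1,267.3)),("chisel",(447.5,301.5),(275.4,134.5)),("p2",(317.1,131),(253,316.4)),("p3",(283.4,116.7),(274.6,369.1))]:
    print(n,*tri([(sc,a),(sd,b)]))
print(ray(sc,(320,200)),ray(sd,(320,200)), K(sc),K(sd))
w=arm.snapshot("wrist");print(ray(w,(320,200)),K(w),w['cx'],w['cy'],ray(w,(320,300)))
E
```

```text
vice [580.4 150.4   1.1] [np.float64(1.450076676476632), np.float64(1.450076676476655)]
slot [541.9 117.7  35.5] [np.float64(4.089509080632147), np.float64(4.089509080632082)]
hook [520.7 155.8  86.5] [np.float64(8.301002780950427), np.float64(8.301002780950453)]
eye [521.5 128.3  95. ] [np.float64(1.0079139903081047), np.float64(1.0079139903082726)]
lug [513.  254.3  41.3] [np.float64(2.608838114580519), np.float64(2.6088381145803807)]
stand [ 477.3 -385.3   12.1] [np.float64(6.695827031215296), np.float64(6.695827031215312)]
pul1 [ 477.  -387.6   -0. ] [np.float64(1.9872016401813777), np.float64(1.9872016401812322)]
tin [ 520.7 -210.    -0.3] [np.float64(3.917533174322381), np.float64(3.9175331743223545)]
mallet [ 752.3 -234.5    4.3] [np.float64(3.726970920387344), np.float64(3.7269709203879575)]
chisel [398.6 401.7 -11.9] [np.float64(3.1103878025928204), np.float64(3.1103878025928737)]
p2 [ 385.5 -374.3   22.4] [np.float64(0.23972262946247966), np.float64(0.23972262946231257)]
p3 [ 450.1 -503.2   24.4] [np.float64(7.058717969794448), np.float64(7.058717969794498)]
(array([1066. ,  852.5, 1254.2]), array([-0.3, -0.6, -0.8])) (array([ 533.2, -825.7,  877.8]), array([ 0. ,  0.7, -0.7])) 507.408466224889 387.01983632974344
(array([ 85.2, 573. , 373.9]), array([ 0.3, -0.1, -1. ])) 339.038657151189 325.4295394252668 197.06337961485983 (array([ 85.2, 573. , 373.9]), array([ 0.5, -0.2, -0.8]))
```

The wooden puller stands in the stand (scene about 292,135; side about 293,315). The black and yellow look-alikes are loose nearby. The vice is at about (580,150) with its spring sticking up. I'll move over the stand.

```bash
cat >> h.py <<'E'
from scipy.spatial.transform import Rotation as Ro
def rot(st=None):
    q=(st or arm.state())["eef_rot"];return Ro.from_quat([q[1],q[2],q[3],q[0]]).as_matrix()
def to(p,yaw=None):
    "slide (m) to world point p, and turn (deg) so tool y lies along world yaw (deg, mod 180)"
    st=arm.state();R=rot(st);print("slide",np.round(R.T@(np.array(p)-st["ee_pos"])/1000,4).tolist())
    cur=np.degrees(np.arctan2(R[1,1],R[0,1]));print("tool y yaw",round(cur,2),"down",np.round(R[:,2],3),"q6",round(st["qpos"][5],2))
    if yaw is not None: print("turn",round(-((yaw-cur+90)%180-90),2))
E
python3 - <<'E'
from h import *
np.set_printoptions(precision=3,suppress=True)
to((477,-387,250),0);print(rot())
sc=arm.snapshot("scene")
P=[onz(sc,u,30) for u in [(297,243),(332,217),(403,270),(366,308)]]
for p in P: print(p)
for a,b in((0,1),(1,2),(2,3),(3,0)): print(np.linalg.norm(P[b]-P[a]),np.degrees(np.arctan2(*(P[b]-P[a])[[1,0]])))
print(np.mean(P,0))
E
```

```text
slide [-0.5634, -0.8197, -0.0017]
tool y yaw 74.43 down [ 0.  0. -1.] q6 -0.02
turn 74.43
[[-0.963  0.268  0.   ]
 [ 0.268  0.963  0.   ]
 [ 0.     0.    -1.   ]]
[684.828  41.449  30.   ]
[543.68    5.997  30.   ]
[464.32  273.737  30.   ]
[622.557 324.664  30.   ]
145.53210473087708 -165.9005530921799
279.25435364663275 106.51025419054866
166.2307298241118 17.84023002911092
289.9800067479651 -77.5996152470505
[578.846 161.462  30.   ]
```

```bash
r='{"slide":[-0.563,-0.82,-0.02],"turn":100}'; true
python3 -m jog '[{"slide":[-0.563,-0.82,-0.02],"turn":100},{"slide":[-0.563,-0.82,-0.02],"turn":100},{"slide":[-0.563,-0.82,-0.02],"turn":100},{"slide":[-0.563,-0.82,-0.02],"turn":100},{"slide":[-0.563,-0.82,-0.02],"turn":100},{"slide":[-0.563,-0.82,-0.02],"turn":100},{"slide":[-0.563,-0.82,-0.02],"turn":100},{"slide":[-0.563,-0.82,-0.02],"turn":100},{"slide":[-0.563,-0.82,-0.02],"turn":100},{"slide":[-0.563,-0.82,-0.02],"turn":100}]' 1
python3 -c "
from h import *
to((477,-387,250),-25)"
```

```text
time_s: 3.1
ee_pos: [357.1, -39.4, 261.4]
eef_rot: [0.0, 0.847, 0.532, 0.001]
force: [0.0, 0.5, 0.3]
grip_width: 85.0
grasp_force: 0.0
slide [-0.261, 0.259, 0.0116]
tool y yaw -25.75 down [ 0.002  0.    -1.   ] q6 0.31
turn -0.75
```

```bash

python3 -m jog '[{"slide":[-0.261,0.259,-0.02]},{"slide":[-0.261,0.259,-0.02]},{"slide":[-0.261,0.259,-0.02]},{"slide":[-0.261,0.259,-0.02]},{"slide":[-0.261,0.259,-0.02]},{"slide":[-0.261,0.259,-0.02]},{"slide":[-0.261,0.259,-0.02]},{"slide":[-0.261,0.259,-0.02]},{"slide":[-0.261,0.259,-0.02]}]'
python3 - <<'E'
from h import *
np.set_printoptions(precision=1,suppress=True)
S={n:arm.snapshot(n) for n in("scene","side","wrist")}
w=S["wrist"];cv2.imwrite("pics/b.png",w["img"])
for n in S:
  for t in("puller","stand"):
    for m in arm.mark_of(t,S[n])[:3]: print(n,t,np.array(m["uv"]),round(m["conf"],2),onz(S[n],m["uv"],5 if t=="puller" else 0))
to((477,-387,250))
E
```

```text
scene puller [316.9 133.3] 0.68 [ 382.4 -381.     5. ]
scene puller [285.4 116.3] 0.44 [ 440.2 -523.2    5. ]
scene puller [295.  141.5] 0.43 [ 473.2 -380.6    5. ]
scene stand [361.8 228.2] 0.7 [472.1  69.6   0. ]
scene stand [293.2 144.9] 0.6 [ 484.8 -372.7    0. ]
side puller [254.2 315.8] 0.83 [ 385.5 -363.8    5. ]
side puller [273.8 368.9] 0.72 [ 439.4 -493.     5. ]
side puller [290.9 323.6] 0.48 [ 475.4 -387.4    5. ]
side stand [295.3 322. ] 0.98 [ 485.7 -381.1    0. ]
slide [-0.2656, 0.2594, 0.0108]
tool y yaw -25.38 down [ 0.  0. -1.] q6 0.31invalid input
```

View pics/b.png

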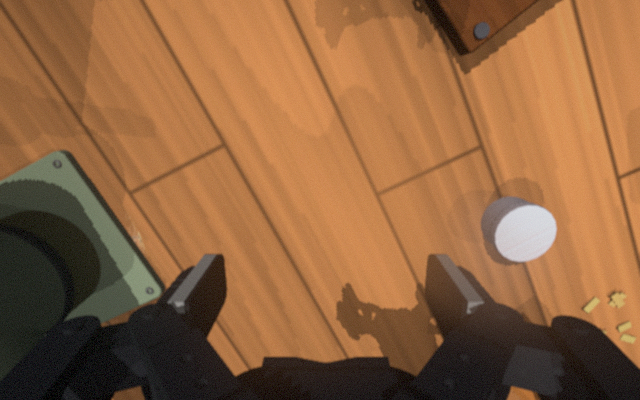

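```bash

python3 -m jog '[{"slide":[-0.3,0.26,-0.04],"turn":0},{"slide":[-0.3,0.26,-0.04],"turn":0},{"slide":[-0.3,0.26,-0.04],"turn":0},{"slide":[-0.3,0.26,-0.04],"turn":0},{"slide":[-0.3,0.26,-0.04],"turn":0},{"slide":[-0.3,0.26,-0.04],"turn":0},{"slide":[-0.3,0.26,-0.04],"turn":0},{"slide":[-0.3,0.26,-0.04],"turn":0}]'
python3 - <<'E'
from h import *
np.set_printoptions(precision=1,suppress=True)
w=arm.snapshot("wrist");cv2.imwrite("pics/c.png",w["img"])
for t in("puller","stand"):
    for m in arm.mark_of(t,w)[:3]: print(t,np.array(m["uv"]),round(m["conf"],2),onz(w,m["uv"],5 if t=="puller" else 0))
    for m in arm.cut_out(t,w)[:2]: print(t,m["box"],m["conf"],cv2.minAreaRect(np.argwhere(m["mask"])[:,::-1].astype(np.float32)))
to((477,-387,250))
E
```

```text
time_s: 4.55
ee_pos: [463.0, -420.1, 299.9]
eef_rot: [-0.0, 0.846, 0.534, -0.0]
force: [-0.3, 0.5, 0.1]
grip_width: 85.5
grasp_force: 0.0
puller [326.7 125.4] 0.94 [ 481.5 -385.9    5. ]
puller [258.9 150.5] 0.77 [ 392.3 -377.3    5. ]
puller [341.3 218.4] 0.55 [ 447.3 -502.8    5. ]
puller [250.2, 103.3, 30.8, 89.0] 0.92 ((250.189697265625, 103.32838439941406), (91.69156646728516, 27.063766479492188), 87.33700561523438)
puller [337.1, 256.4, 21.2, 71.5] 0.84 ((334.0, 255.0), (70.0, 22.0), 90.0)
stand [330.  124.9] 0.72 [ 485.3 -387.5    0. ]
stand [328.0, 127.4, 91.7, 96.9] 0.89 ((327.2500305175781, 127.74999237060547), (70.71067810058594, 71.41778564453125), 45.0)
slide [0.0348, 0.0, 0.0512]
tool y yaw -25.46 down [ 0.  0. -1.] q6 -0.31
```

View pics/c.png

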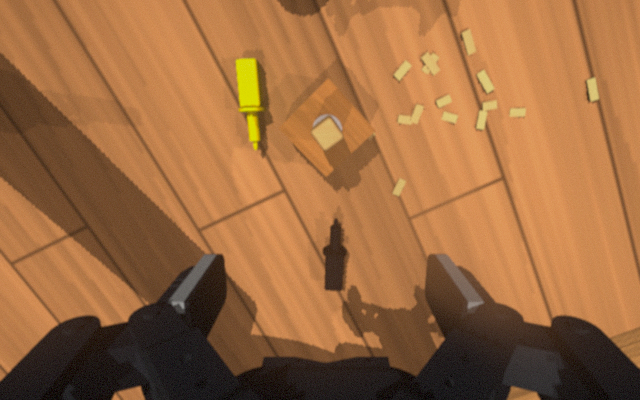

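The puller's square handle top is at (327,134), and the stand is the diamond around (328,127). I'll measure the handle's yaw.

```bash

python3 - <<'E'
from h import *
np.set_printoptions(precision=1,suppress=True)
w=arm.snapshot("wrist")
im=w["img"];c=im[75:180,275:380]
cv2.imwrite("pics/d.png",cv2.resize(c,None,fx=5,fy=5,interpolation=cv2.INTER_CUBIC))
hsv=cv2.cvtColor(im,cv2.COLOR_BGR2HSV);print(hsv[134,327],im[134,327])
m=(np.abs(im.astype(int)-im[136,327]).max(2)<28);m[:110]=0;m[160:]=0;m[:,:305]=0;m[:,350:]=0
n,l,s,ce=cv2.connectedComponentsWithStats(m.astype(np.uint8));k=l[136,327];print(s[k],ce[k],onz(w,ce[k],107))
pts=np.argwhere(l==k)[:,::-1].astype(np.float32);r=cv2.minAreaRect(pts);print(r)
b=[onz(w,u,107) for u in cv2.boxPoints(r)]
for i in range(4): 
    d=b[(i+1)%4]-b[i];print(b[i],np.linalg.norm(d),np.degrees(np.arctan2(d[1],d[0])))
E
```

```text
[ 20 128 217] [108 181 217]
[314 120  29  30 487] [328.2 134.6] [ 481.3 -385.3  107. ]
((328.1959228515625, 134.5743408203125), (22.55204200744629, 21.970800399780273), 54.462318420410156)
[ 469.4 -376.7  107. ] 20.24118137269804 9.536979468736947
[ 489.4 -373.4  107. ] 20.79783499963837 -79.08339647641948
[ 493.3 -393.8  107. ] 20.548463040575598 -169.8457418429449
[ 473.1 -397.4  107. ] 21.014083099057274 100.06771704301241
```

View pics/d.png

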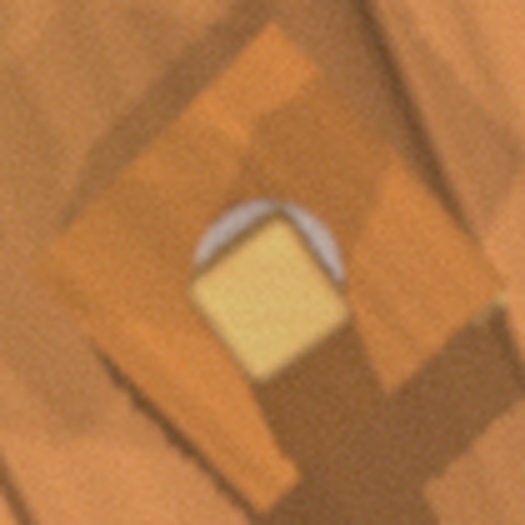

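```bash
python3 -c "
from h import *
to((481.3,-385.5,80),10)"
```

```text
slide [0.0383, 0.0032, 0.2213]
tool y yaw -25.48 down [ 0.  0. -1.] q6 -0.31
turn -35.48
```

```bash

python3 -m jog '[{"slide":[0.038,0.003,0.06],"turn":-10},{"slide":[0.038,0.003,0.12],"turn":-20},{"slide":[0.038,0.003,0.125],"turn":-30},{"slide":[0.038,0.003,0.13],"turn":-35.5},{"slide":[0.038,0.003,0.13],"turn":-35.5}]'
python3 - <<'E'
from h import *
np.set_printoptions(precision=1,suppress=True)
w=arm.snapshot("wrist");cv2.imwrite("pics/e.png",w["img"])
im=w["img"]
to((481.3,-385.5,80),10)
u=proj(w,(481.3,-385.5,107));print(u)
hsv=cv2.cvtColor(im,cv2.COLOR_BGR2HSV)
E
```

```text
time_s: 5.48
ee_pos: [480.7, -386.3, 170.8]
eef_rot: [-0.0, 0.643, 0.765, 0.0]
force: [-0.2, 0.2, -0.1]
grip_width: 85.1
grasp_force: 0.0
slide [0.0011, 0.0005, 0.0912]
tool y yaw 9.87 down [ 0. -0. -1.] q6 -0.87
turn -0.13
(np.float64(325.95297183011456), np.float64(221.38742255677698))
```

View pics/e.png

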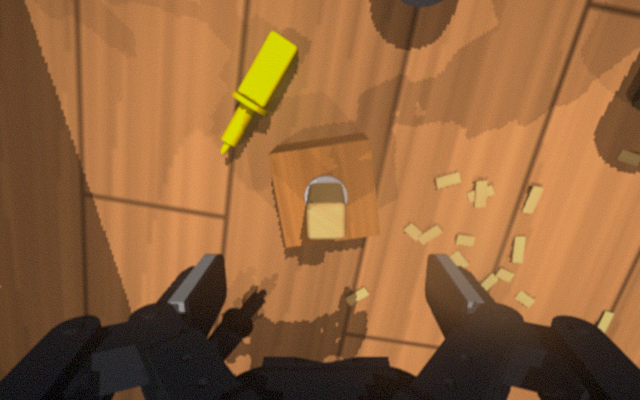

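The handle is square between the fingers, as predicted (326,221). I'll descend and grip.

```bash

python3 -m jog '[{"slide":[0.001,0.0005,0.05],"turn":0},{"slide":[0.001,0.0005,0.08],"turn":0},{"slide":[0.001,0.0005,0.091],"turn":0},{"slide":[0.001,0.0005,0.091],"turn":0}]' && python3 -m jog '[{"slide":[0,0,0],"turn":0},{"slide":[0,0,0],"turn":0},{"slide":[0,0,0],"turn":0},{"slide":[0,0,0],"turn":0},{"slide":[0,0,0],"turn":0},{"slide":[0,0,0],"turn":0}]' -1
```

```text
time_s: 6.02
ee_pos: [481.5, -386.2, 80.2]
eef_rot: [0.0, 0.643, 0.765, 0.0]
force: [0.1, -0.4, 0.2]
grip_width: 85.6
grasp_force: 0.0
time_s: 6.78
ee_pos: [481.5, -386.3, 80.5]
eef_rot: [0.001, 0.643, 0.766, 0.0]
force: [-0.6, -0.7, 4.5]
grip_width: 23.4
grasp_force: 59.2
```

```bash
python3 -c "
from h import *
to((535,40,250),16)"
python3 -m jog '[{"slide":[0,0,-0.05],"turn":0},{"slide":[0,0,-0.11],"turn":0},{"slide":[0.03,0.0,-0.15],"turn":0},{"slide":[0.09,0.02,-0.17],"turn":-3},{"slide":[0.41,0.126,-0.17],"turn":-6},{"slide":[0.41,0.126,-0.17],"turn":-6},{"slide":[0.41,0.126,-0.17],"turn":-6},{"slide":[0.41,0.126,-0.17],"turn":-6},{"slide":[0.41,0.126,-0.17],"turn":-6},{"slide":[0.41,0.126,-0.17],"turn":-6}]'
```

```text
slide [0.4106, 0.1263, -0.1697]
tool y yaw 9.92 down [ 0.001 -0.001 -1.   ] q6 -0.87
turn -6.08
time_s: 8.02
ee_pos: [534.3, 42.5, 249.0]
eef_rot: [-0.001, 0.601, 0.799, -0.0]
force: [0.2, -0.3, -2.1]
grip_width: 23.6
grasp_force: 60.4
```

```bash

python3 - <<'E'
from h import *
np.set_printoptions(precision=1,suppress=True)
S={n:arm.snapshot(n) for n in("scene","side","wrist")}
w=S["wrist"];cv2.imwrite("pics/f.png",w["img"])
Z={"vice":0,"slot_middle":36,"hook_end":82,"pull_eye":90,"spring_lug":56}
for t in Z:
  for n in S:
    for m in arm.mark_of(t,S[n])[:2]: print(t,n,np.array(m["uv"]),round(m["conf"],2),onz(S[n],m["uv"],Z[t]))
to((535,40,250),16)
E
```

```text
vice scene [386.8 266.1] 0.75 [483.4 225.1   0. ]
vice scene [344.3 261.1] 0.58 [583.7 148.8   0. ]
vice side [326.  175.8] 0.97 [584.4 142.6   0. ]
vice wrist [397.8  69.6] 0.58 [579.  158.3   0. ]
slot_middle scene [349. 242.] 0.7 [550.2 117.4  36. ]
slot_middle side [316.4 175. ] 0.94 [551.4 108.   36. ]
slot_middle side [310.1 155.1] 0.3 [532.8 210.3  36. ]
slot_middle wrist [355.6 101. ] 0.68 [543.5 115.8  36. ]
hook_end scene [362.6 238.6] 0.63 [529.2 153.9  82. ]
hook_end scene [448.4 297.5] 0.5 [435.3 427.   82. ]
hook_end side [306.7 153.2] 0.44 [521.9 163.9  82. ]
hook_end wrist [350.4  46.4] 0.63 [522.9 153.9  82. ]
pull_eye scene [359.4 228. ] 0.53 [520.4 121.8  90. ]
pull_eye side [306.1 156.2] 0.57 [519.9 138.8  90. ]
pull_eye side [302.7 160.9] 0.39 [509. 116.  90.]
pull_eye wrist [340.1  81.7] 0.56 [522.6 125.7  90. ]
spring_lug scene [388.  266.5] 0.81 [507.2 255.8  56. ]
spring_lug side [303.3 145.9] 0.83 [510.3 236.4  56. ]
slide [0.0004, 0.0005, -0.0001]
tool y yaw 15.92 down [ 0.  0. -1.] q6 -0.23
turn -0.08
```

View pics/f.png

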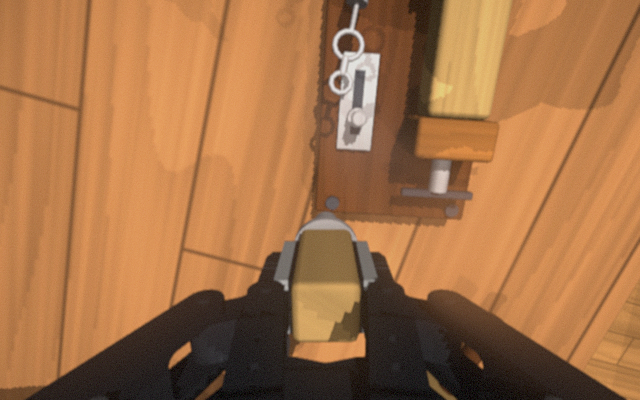

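The wrist view shows the ring at (349,45), the eye at (340,81), and the post head at (357,117) near the near end of the rail slot. I'll refine these numerically.

```bash

python3 - <<'E'
from h import *
np.set_printoptions(precision=1,suppress=True)
w=arm.snapshot("wrist");im=w["img"]
c=im[0:225,260:520];cv2.imwrite("pics/g.png",cv2.resize(c,None,fx=3,fy=2.6,interpolation=cv2.INTER_CUBIC))
hsv=cv2.cvtColor(im,cv2.COLOR_BGR2HSV)
m=((hsv[...,1]<60)&(hsv[...,2]>120)).astype(np.uint8);m[165:]=0
n,l,s,ce=cv2.connectedComponentsWithStats(m)
for k in range(1,n):
    if s[k][4]>60: print(s[k],ce[k],cv2.minAreaRect(np.argwhere(l==k)[:,::-1].astype(np.float32)))
cv2.imwrite("pics/gm.png",m*255)
print("head",onz(w,(357,117),67),"ring",onz(w,(349,45),82),"eye",onz(w,(340,81),90))
for u in [(363,52),(380,54),(337,149),(371,151)]: print(u,onz(w,u,36))
for u in [(332,203),(452,211)]: print(u,onz(w,u,32))
E
```

```text
[ 328    0   52  148 3861] [355.1  87.7] ((353.158447265625, 73.08651733398438), (48.96889877319336, 146.24302673339844), 5.440331935882568)
[435 156  16   9 119] [442.6 160.2] ((442.5, 160.0), (15.0, 8.0), 0.0)
head [547.   99.7  67. ] ring [522.6 151.7  82. ] eye [523.2 123.3  90. ]
(363, 52) [537.9 156.4  36. ]
(380, 54) [553.6 159.1  36. ]
(337, 149) [540.3  63.5  36. ]
(371, 151) [573.7  70.9  36. ]
(332, 203) [551.9   6.4  32. ]
(452, 211) [677.8  33.1  32. ]
```

View pics/g.png

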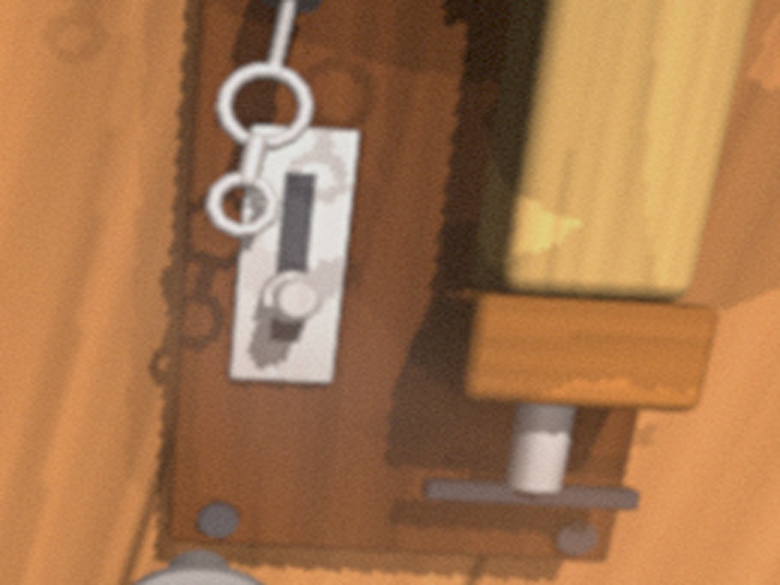

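```bash

python3 - <<'E'
from h import *
np.set_printoptions(precision=1,suppress=True)
w=arm.snapshot("wrist")
g=lambda x,y,z:onz(w,(260+x/3,y/2.6),z)
print("head",g(293,297,67),"ring",g(265,104,83),"eye",g(240,204,91))
C=[g(245,126,36),g(359,130,36),g(331,382,36),g(231,379,36)];print(np.array(C),np.mean(C,0))
a=lambda d:np.degrees(np.arctan2(d[1],d[0]))
print("rail yaw",a(C[0]-C[3]),a(C[1]-C[2]),a(C[1]-C[0])+90,a(C[2]-C[3])+90)
s=g(300,173,36),g(285,338,36);print("slot",*s,np.mean(s,0),a(s[0]-s[1]),np.linalg.norm(s[0]-s[1]))
b=g(218,519,32),g(575,538,32);print("bolts",a(b[1]-b[0]),np.linalg.norm(b[1]-b[0]))
e=g(160,555,30),g(193,0,30);print("edge",*e,a(e[1]-e[0]))
e=g(160,555,30),g(605,560,30);print("front",a(e[1]-e[0]),np.linalg.norm(e[1]-e[0]),e[1])
E
```

```text
head [546.9 102.2  67. ] ring [520.9 155.   83. ] eye [522.6 125.1  91. ]
[[518.1 153.9  36. ]
 [552.2 162.3  36. ]
 [571.8  74.7  36. ]
 [539.4  66.6  36. ]] [545.4 114.3  36. ]
rail yaw 103.76215032073563 102.5949818364211 103.82448937563905 103.97484981030841
slot [539.1 143.6  36. ] [552.1  86.4  36. ] [545.6 115.   36. ] 102.79866897235652 58.69872961746013
bolts 12.275332477695612 127.16593821689675
edge [536. -11.  30.] [491.3 189.2  30. ] 102.59164140053089
front 15.158649883972727 160.22906620745354 [690.7  30.9  30. ]
```

```bash
python3 -c "
from h import *
to((525,92,195),13)"
python3 -m jog '[{"slide":[0.0525,0.005,0.054],"turn":3},{"slide":[0.0525,0.005,0.054],"turn":3},{"slide":[0.0525,0.005,0.054],"turn":3}]'
python3 - <<'E'
from h import *
np.set_printoptions(precision=1,suppress=True)
w=arm.snapshot("wrist");im=w["img"];cv2.imwrite("pics/i.png",im)
to((525,92,195),13)
for t in("pull_eye","hook_end"):
    for m in arm.mark_of(t,w)[:2]: print(t,np.array(m["uv"]),m["conf"],onz(w,m["uv"],91 if t=="pull_eye" else 83))
print([proj(w,p) for p in((522.6,125.1,91),(520.9,155,83),(546.9,102.2,67))])
E
```

```text
slide [0.0531, 0.0051, 0.0549]
tool y yaw 15.93 down [ 0.  0. -1.] q6 -0.23
turn 2.93
time_s: 9.4
ee_pos: [524.9, 91.7, 195.5]
eef_rot: [-0.0, 0.622, 0.783, -0.001]
force: [0.0, -0.8, -2.0]
grip_width: 23.2
grasp_force: 60.2
slide [0.0009, -0.0005, 0.0014]
tool y yaw 12.99 down [ 0. -0. -1.] q6 -0.08
turn -0.01
pull_eye [332.3 155.3] 0.7 [522.2 125.3  91. ]
hook_end [339.4 113.6] 0.94 [520.8 153.   83. ]
[(np.float64(332.7350398984306), np.float64(155.7014002720293)), (np.float64(340.2593697520252), np.float64(110.68797277353549)), (np.float64(355.7685458294822), np.float64(186.1846997196587))]
```

View pics/i.png

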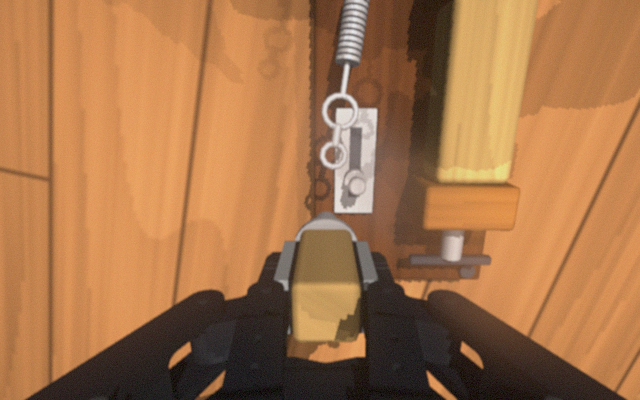

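The eye is at (332.5,155), which matches the prediction. I'll place the tip above it and lower.

```bash

python3 -m jog '[{"slide":[0.0335,0.005,0.005],"turn":0},{"slide":[0.0335,0.005,0.02],"turn":0},{"slide":[0.0335,0.005,0.02],"turn":0}]'
python3 -m jog '[{"slide":[0,0,0.004],"turn":0},{"slide":[0,0,0.008],"turn":0},{"slide":[0,0,0.008],"turn":0}]'
python3 -m jog '[{"slide":[0,0,0.002],"turn":0},{"slide":[0,0,0.004],"turn":0},{"slide":[0,0,0.004],"turn":0}]'
python3 - <<'E'
from h import *
np.set_printoptions(precision=1,suppress=True)
to((522.5,125.2,160),13)
w=arm.snapshot("wrist");cv2.imwrite("pics/j.png",w["img"])
for n in("wrist","side","scene"):
  s=arm.snapshot(n)
  for t in("pull_eye","hook_end"):
    for m in arm.mark_of(t,s)[:2]: print(n,t,np.array(m["uv"]),m["conf"],onz(s,m["uv"],91 if t=="pull_eye" else 83))
E
```

```text
time_s: 9.93
ee_pos: [522.0, 124.3, 175.2]
eef_rot: [-0.0, 0.623, 0.782, -0.001]
force: [-0.1, -0.1, -1.6]
grip_width: 23.1
grasp_force: 60.2
time_s: 10.3
ee_pos: [522.4, 124.8, 167.7]
eef_rot: [-0.0, 0.623, 0.782, -0.0]
force: [0.3, 0.2, -2.3]
grip_width: 23.4
grasp_force: 60.2
time_s: 10.68
ee_pos: [522.3, 125.1, 163.7]
eef_rot: [-0.0, 0.623, 0.782, -0.0]
force: [0.5, -0.4, -2.4]
grip_width: 23.2
grasp_force: 60.2
slide [0.0, 0.0002, 0.0037]
tool y yaw 12.93 down [-0.  0. -1.] q6 -0.01
turn -0.07
wrist pull_eye [327.2 214.4] 0.87 [523.4 127.3  91. ]
wrist pull_eye [335.5 167.5] 0.32 [521.6 157.2  91. ]
wrist hook_end [331.2 170.9] 0.74 [520.1 153.   83. ]
side pull_eye [304.1 159.5] 0.6 [513.4 121.5  91. ]
side hook_end [306.5 151.6] 0.61 [521.3 170.9  83. ]
scene hook_end [362.2 234.8] 0.48 [523.3 142.4  83. ]
```

```bash

python3 -m jog '[{"slide":[0,0,0.004],"turn":0},{"slide":[0,0,0.008],"turn":0},{"slide":[0,0,0.01],"turn":0},{"slide":[0,0,0.01],"turn":0}]'
python3 - <<'E'
from h import *
np.set_printoptions(precision=1,suppress=True)
w=arm.snapshot("wrist");print(arm.state()["force"])
cv2.imwrite("pics/k.png",cv2.resize(w["img"][80:280,200:460],None,fx=3,fy=3,interpolation=cv2.INTER_CUBIC))
for t in("pull_eye","hook_end"):
    for m in arm.mark_of(t,w)[:2]: print(t,np.array(m["uv"]),m["conf"])
E
```

```text
time_s: 11.68
ee_pos: [522.3, 125.1, 153.6]
eef_rot: [-0.0, 0.623, 0.782, -0.0]
force: [0.4, -0.9, -1.8]
grip_width: 23.1
grasp_force: 60.2
[-0.6  0.2 -1.2]
pull_eye [325.4 220.4] 0.76
hook_end [332.1 172. ] 0.8
```

View pics/k.png

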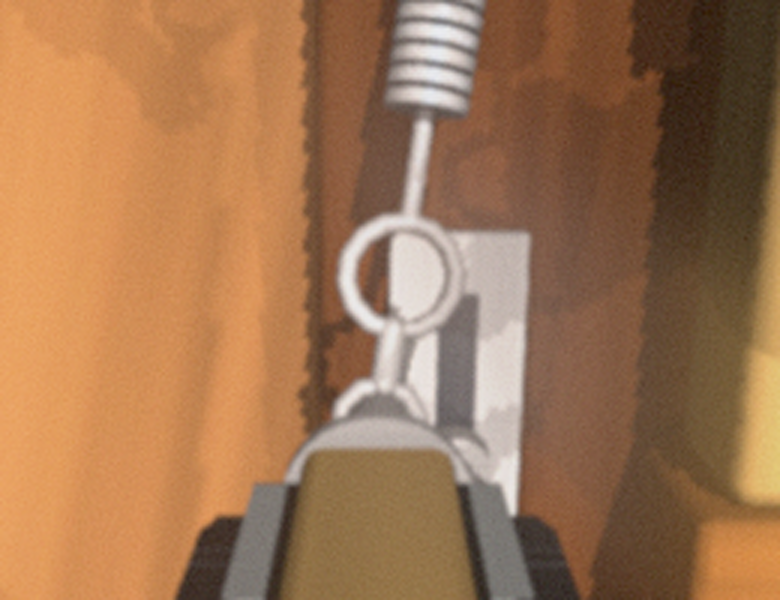

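The shank sits centred on the eye (crop 380,405). Now I'll pull to half way and check the force.

```bash

python3 -m jog '[{"slide":[-0.006,0.002,0],"turn":0},{"slide":[-0.012,0.004,0],"turn":0},{"slide":[-0.018,0.006,0],"turn":0},{"slide":[-0.024,0.008,0],"turn":0},{"slide":[-0.03,0.009,0],"turn":0},{"slide":[-0.03,0.009,0],"turn":0},{"slide":[-0.03,0.009,0],"turn":0}]'
python3 - <<'E'
from h import *
np.set_printoptions(precision=1,suppress=True)
L=np.array([511,260.7]);p=arm.state()["ee_pos"][:2];print(np.linalg.norm(p-L)-143, arm.state()["force"])
w=arm.snapshot("wrist")
for t in("pull_eye","hook_end"):
    for m in arm.mark_of(t,w)[:2]: print(t,np.array(m["uv"]),m["conf"],onz(w,m["uv"],84))
to((553.8,70.9,153.6),13)
E
```

```text
time_s: 12.7
ee_pos: [537.8, 98.1, 153.8]
eef_rot: [-0.0, 0.623, 0.782, 0.0]
force: [-0.4, 6.2, -1.0]
grip_width: 23.1
grasp_force: 60.3
21.768470016100224 [-0.4  6.2 -1. ]
pull_eye [322.1 214.3] 0.75 [535.5 100.7  84. ]
hook_end [327.9 164. ] 0.58 [531.9 131.8  84. ]
slide [-0.0301, 0.0095, 0.0003]
tool y yaw 12.94 down [-0.  0. -1.] q6 -0.07
turn -0.06
```

```bash

python3 -m jog '[{"slide":[-0.006,0.002,0],"turn":0},{"slide":[-0.012,0.004,0],"turn":0},{"slide":[-0.018,0.006,0],"turn":0},{"slide":[-0.024,0.008,0],"turn":0},{"slide":[-0.03,0.0095,0],"turn":0},{"slide":[-0.03,0.0095,0],"turn":0},{"slide":[-0.03,0.0095,0],"turn":0}]'
python3 - <<'E'
from h import *
np.set_printoptions(precision=1,suppress=True)
L=np.array([511,260.7]);p=arm.state()["ee_pos"][:2];print(np.linalg.norm(p-L)-143, arm.state()["force"])
w=arm.snapshot("wrist");im=w["img"];cv2.imwrite("pics/l.png",im)
for t in("pull_eye","hook_end"):
    for m in arm.mark_of(t,w)[:2]: print(t,np.array(m["uv"]),m["conf"],onz(w,m["uv"],80))
c=im[130:240,280:400];cv2.imwrite("pics/l.png",cv2.resize(c,None,fx=5,fy=5,interpolation=cv2.INTER_CUBIC))
print(proj(w,(546.6,103,67)),proj(w,(546.6,103,81)))
g=cv2.cvtColor(c,cv2.COLOR_BGR2GRAY)
print(cv2.HoughCircles(cv2.resize(g,None,fx=4,fy=4,interpolation=cv2.INTER_CUBIC),cv2.HOUGH_GRADIENT,1.2,20,param1=120,param2=22,minRadius=25,maxRadius=80))
E
```

```text
time_s: 13.72
ee_pos: [553.1, 72.1, 153.5]
eef_rot: [-0.002, 0.623, 0.782, 0.0]
force: [-1.4, 8.6, -3.3]
grip_width: 23.4
grasp_force: 60.2
50.203774990319374 [-1.4  8.6 -3.3]
pull_eye [322.8 213.9] 0.8 [551.2  73.9  80. ]
hook_end [324.8 162.8] 0.95 [545.3 105.5  80. ]
(np.float64(325.99473797219105), np.float64(163.3386452361953)) (np.float64(326.0134328490178), np.float64(167.70781487523277))
[[[177.  343.8  43.2]
  [165.  235.8  67.2]
  [173.4 139.8  76.6]
  [243.  222.6  59. ]
  [138.6 234.6  40.5]
  [143.4 259.8  47. ]
  [155.4 330.6  42.2]
  [195.  137.4  44.4]
  [190.2 328.2  27.9]]]
```

```bash

python3 -m jog '[{"slide":[0,0,0.005],"turn":0},{"slide":[0,0,0.01],"turn":0},{"slide":[0,0,0.013],"turn":0},{"slide":[0,0,0.013],"turn":0}]'
python3 -m jog '[{"slide":[0,0,0.001],"turn":0},{"slide":[0,0,0.002],"turn":0},{"slide":[0,0,0.003],"turn":0},{"slide":[0,0,0.003],"turn":0}]'
python3 - <<'E'
from h import *
np.set_printoptions(precision=1,suppress=True)
w=arm.snapshot("wrist");print(arm.state()["force"],arm.state()["force"])
for t in("pull_eye","hook_end"):
    for m in arm.mark_of(t,w)[:2]: print(t,np.array(m["uv"]),m["conf"],onz(w,m["uv"],69))
print(proj(w,(546.6,103,67)))
E
```

```text
time_s: 14.38
ee_pos: [553.0, 72.1, 140.4]
eef_rot: [-0.002, 0.623, 0.782, 0.0]
force: [-1.8, 8.1, -1.3]
grip_width: 23.5
grasp_force: 60.2
time_s: 14.88
ee_pos: [553.2, 72.1, 137.7]
eef_rot: [-0.001, 0.623, 0.782, 0.0]
force: [-2.1, 7.3, -2.2]
grip_width: 23.3
grasp_force: 60.2
[-1.4  7.6 -2. ] [-1.4  7.6 -2. ]
pull_eye [323.6 215.4] 0.76 [551.7  74.6  69. ]
hook_end [326.  161.9] 0.59 [545.8 107.   69. ]
(np.float64(325.84774486085394), np.float64(168.10496655496547))
```

```bash

for i in 1 2; do :; done
python3 -m jog '[{"slide":[0,0,0.001],"turn":0},{"slide":[0,0,0.002],"turn":0},{"slide":[0,0,0.002],"turn":0}]'
python3 -m jog '[{"slide":[0,0,0.001],"turn":0},{"slide":[0,0,0.002],"turn":0},{"slide":[0,0,0.002],"turn":0}]'
```

```text
time_s: 15.4
ee_pos: [553.6, 71.7, 136.2]
eef_rot: [-0.001, 0.623, 0.782, 0.0]
force: [-1.6, 7.2, 0.0]
grip_width: 23.0
grasp_force: 60.7
time_s: 15.78
ee_pos: [554.3, 71.4, 134.7]
eef_rot: [0.0, 0.623, 0.782, 0.001]
force: [-0.5, 5.8, 1.1]
grip_width: 23.5
grasp_force: 60.7
```

Contact on the head (Fz up by about 3 N). I'll drag outward in small steps.

```bash

python3 -m jog '[{"slide":[-0.001,0,0],"turn":0},{"slide":[-0.002,0,0],"turn":0},{"slide":[-0.002,0,0],"turn":0}]'
python3 -m jog '[{"slide":[-0.001,0,0],"turn":0},{"slide":[-0.002,0,0],"turn":0},{"slide":[-0.002,0,0],"turn":0}]'
```

```text
time_s: 16.15
ee_pos: [554.1, 70.0, 134.1]
eef_rot: [-0.001, 0.623, 0.782, 0.001]
force: [-1.2, 7.4, -1.9]
grip_width: 23.4
grasp_force: 60.5
time_s: 16.52
ee_pos: [554.1, 68.3, 133.8]
eef_rot: [-0.001, 0.623, 0.782, 0.001]
force: [-1.9, 7.7, -0.7]
grip_width: 23.3
grasp_force: 60.5
```

```bash

python3 -m jog '[{"slide":[0.001,0,0.001],"turn":0},{"slide":[0.001,0,0.002],"turn":0},{"slide":[0.001,0,0.002],"turn":0}]'
python3 -m jog '[{"slide":[0,0,0.001],"turn":0},{"slide":[0,0,0.002],"turn":0},{"slide":[0,0,0.002],"turn":0}]'
```

```text
time_s: 16.9
ee_pos: [554.0, 69.3, 131.8]
eef_rot: [-0.001, 0.623, 0.782, 0.001]
force: [-2.0, 8.0, -1.5]
grip_width: 23.7
grasp_force: 60.4
time_s: 17.27
ee_pos: [554.1, 69.3, 129.9]
eef_rot: [-0.001, 0.623, 0.782, 0.001]
force: [-1.2, 7.9, -0.3]
grip_width: 23.5
grasp_force: 60.4
```

```bash

python3 -m jog '[{"slide":[0,0,0.002],"turn":0},{"slide":[0,0,0.004],"turn":0},{"slide":[0,0,0.004],"turn":0}]'
python3 -m jog '[{"slide":[0,0,0.002],"turn":0},{"slide":[0,0,0.004],"turn":0},{"slide":[0,0,0.005],"turn":0},{"slide":[0,0,0.005],"turn":0}]'
```

```text
time_s: 17.65
ee_pos: [553.9, 69.3, 125.8]
eef_rot: [-0.001, 0.623, 0.782, 0.0]
force: [-2.3, 8.6, -1.3]
grip_width: 23.4
grasp_force: 60.4
time_s: 18.15
ee_pos: [554.0, 69.2, 120.9]
eef_rot: [-0.001, 0.623, 0.782, 0.001]
force: [-2.6, 8.1, -1.2]
grip_width: 23.7
grasp_force: 60.4
```

```bash

python3 -m jog '[{"slide":[0.002,0,0],"turn":0},{"slide":[0.004,0,0],"turn":0},{"slide":[0.005,0,0],"turn":0},{"slide":[0.005,0,0],"turn":0}]'
python3 -m jog '[{"slide":[0.001,0,0],"turn":0},{"slide":[0.002,0,0],"turn":0},{"slide":[0.003,0,0],"turn":0},{"slide":[0.003,0,0],"turn":0}]'
```

```text
time_s: 18.65
ee_pos: [553.2, 73.2, 121.0]
eef_rot: [-0.0, 0.623, 0.782, 0.0]
force: [-1.9, 5.8, -1.5]
grip_width: 23.1
grasp_force: 60.4
time_s: 19.15
ee_pos: [553.0, 75.0, 120.9]
eef_rot: [0.001, 0.623, 0.782, -0.0]
force: [0.0, 0.3, -1.0]
grip_width: 23.5
grasp_force: 60.4
```

The load has gone to the post, so the hook is caught. I'll centre the pin in the eye and lift.

```bash

python3 -m jog '[{"slide":[0.0015,0,0],"turn":0},{"slide":[0.0015,0,0],"turn":0},{"slide":[0.0015,0,-0.004],"turn":0},{"slide":[0.0015,0,-0.008],"turn":0},{"slide":[0.0015,0,-0.012],"turn":0},{"slide":[0.0015,0,-0.016],"turn":0},{"slide":[0.0015,0,-0.02],"turn":0},{"slide":[0.0015,0,-0.03],"turn":0},{"slide":[0.0015,0,-0.04],"turn":0}]'
python3 -m jog '[{"slide":[-0.01,0,-0.03],"turn":0},{"slide":[-0.05,0,-0.06],"turn":0},{"slide":[-0.08,0,-0.08],"turn":0},{"slide":[-0.08,0,-0.08],"turn":0}]'
python3 - <<'E'
from h import *
np.set_printoptions(precision=1,suppress=True)
w=arm.snapshot("wrist");im=w["img"];cv2.imwrite("pics/m.png",im)
for t,z in(("pull_eye",60),("hook_end",57)):
    for m in arm.mark_of(t,w)[:2]: print(t,np.array(m["uv"]),m["conf"],onz(w,m["uv"],z))
print(proj(w,(546.6,103,67)),proj(w,(545.5,108,57)))
to((535,40,250),10)
E
```

```text
time_s: 20.27
ee_pos: [552.6, 77.2, 161.6]
eef_rot: [0.0, 0.623, 0.782, 0.0]
force: [-0.0, -0.2, -1.4]
grip_width: 23.4
grasp_force: 60.4
time_s: 20.78
ee_pos: [571.7, -2.5, 243.4]
eef_rot: [0.002, 0.624, 0.781, 0.001]
force: [-0.1, 1.1, -2.2]
grip_width: 23.5
grasp_force: 60.3
pull_eye [322.3  86. ] 0.71 [552.5  75.5  60. ]
hook_end [321.8  47.3] 0.83 [545.3 105.9  57. ]
(np.float64(322.5459972001497), np.float64(49.801508047772614)) (np.float64(322.60471940998946), np.float64(44.800782072850865))
slide [0.0471, -0.0248, -0.0095]
tool y yaw 12.93 down [-0.  0. -1.] q6 -0.25
turn 2.93
```

```bash
python3 -c "
from h import *
to((481.5,-386.2,160),9.92)"
```

```text
slide [-0.3564, -0.1723, 0.0803]
tool y yaw 12.93 down [-0.001  0.001 -1.   ] q6 -0.25
turn 3.01
```

```bash

python3 -m jog '[{"slide":[-0.356,-0.172,0.03],"turn":3},{"slide":[-0.356,-0.172,0.03],"turn":3},{"slide":[-0.356,-0.172,0.03],"turn":3},{"slide":[-0.356,-0.172,0.03],"turn":3},{"slide":[-0.356,-0.172,0.03],"turn":3},{"slide":[-0.356,-0.172,0.05],"turn":3},{"slide":[-0.356,-0.172,0.075],"turn":3},{"slide":[-0.356,-0.172,0.08],"turn":3},{"slide":[-0.356,-0.172,0.08],"turn":3}]'
python3 - <<'E'
from h import *
to((481.5,-386.2,130),9.92)
w=arm.snapshot("wrist")
for m in arm.cut_out("stand",w)[:2]: print(m["box"],m["conf"])
for m in arm.mark_of("stand",w)[:2]: print(m["uv"],m["conf"],onz(w,m["uv"],0))
E
```

```text
time_s: 22.05
ee_pos: [482.7, -384.9, 160.3]
eef_rot: [-0.001, 0.643, 0.766, 0.0]
force: [0.5, -0.3, -1.0]
grip_width: 23.3
grasp_force: 60.3
slide [-0.0012, -0.0014, 0.0303]
tool y yaw 9.98 down [-0.001  0.002 -1.   ] q6 -0.87
turn 0.06
[321.4, 193.6, 112.9, 112.2] 0.77
[328.1, 185.8] 0.65 [ 485.69798801 -386.64910116    0.        ]
```

```bash

python3 -m jog '[{"slide":[-0.001,-0.0013,0.01],"turn":0},{"slide":[-0.001,-0.0013,0.02],"turn":0},{"slide":[-0.001,-0.0013,0.03],"turn":0},{"slide":[-0.001,-0.0013,0.04],"turn":0},{"slide":[-0.001,-0.0013,0.045],"turn":0},{"slide":[-0.001,-0.0013,0.045],"turn":0}]'
python3 -m jog '[{"slide":[0,0,0.004],"turn":0},{"slide":[0,0,0.008],"turn":0},{"slide":[0,0,0.012],"turn":0},{"slide":[0,0,0.012],"turn":0}]'
```

```text
time_s: 22.95
ee_pos: [481.1, -387.4, 115.2]
eef_rot: [-0.001, 0.643, 0.766, 0.0]
force: [-0.5, -0.8, -1.0]
grip_width: 23.3
grasp_force: 60.3
time_s: 23.45
ee_pos: [481.0, -387.3, 103.4]
eef_rot: [-0.0, 0.643, 0.766, 0.0]
force: [-0.4, -0.8, -0.8]
grip_width: 23.6
grasp_force: 60.3
```

```bash

python3 -m jog '[{"slide":[0.001,0,0.005],"turn":0},{"slide":[0.001,0,0.01],"turn":0},{"slide":[0.001,0,0.015],"turn":0},{"slide":[0.001,0,0.019],"turn":0},{"slide":[0.001,0,0.019],"turn":0}]'
python3 -m jog '[{"slide":[0,0,0.002],"turn":0},{"slide":[0,0,0.004],"turn":0},{"slide":[0,0,0.004],"turn":0}]'
```

```text
time_s: 24.08
ee_pos: [480.9, -386.4, 84.3]
eef_rot: [-0.0, 0.643, 0.766, 0.0]
force: [0.4, -0.0, -1.7]
grip_width: 23.4
grasp_force: 60.3
time_s: 24.45
ee_pos: [481.1, -386.5, 80.7]
eef_rot: [-0.0, 0.643, 0.766, 0.0]
force: [0.0, -0.3, -1.5]
grip_width: 23.3
grasp_force: 60.4
```

```bash

python3 -m jog '[{"slide":[0,0,0.001],"turn":0},{"slide":[0,0,0.001],"turn":0}]'
python3 -m jog '[{"slide":[0,0,0],"turn":0},{"slide":[0,0,0],"turn":0},{"slide":[0,0,0],"turn":0},{"slide":[0,0,0],"turn":0},{"slide":[0,0,0],"turn":0}]' 1
python3 -m jog '[{"slide":[0,0,-0.03],"turn":0},{"slide":[0,0,-0.07],"turn":0},{"slide":[0,0,-0.12],"turn":0},{"slide":[0,0,-0.17],"turn":0},{"slide":[0,0,-0.17],"turn":0},{"slide":[0,0,-0.17],"turn":0}]'
python3 - <<'E'
from h import *
np.set_printoptions(precision=1,suppress=True)
S={n:arm.snapshot(n) for n in("scene","side","wrist")}
w=S["wrist"]
print("handle top exp",proj(w,(481.3,-386,107)))
for m in arm.cut_out("puller",w)[:3]: print(m["box"],m["conf"])
im=w["img"];u=[int(round(v)) for v in proj(w,(481.3,-386,107))]
m=(np.abs(im.astype(int)-im[u[1],u[0]]).max(2)<28).astype(np.uint8)
n,l,s,ce=cv2.connectedComponentsWithStats(m);k=l[u[1],u[0]];print(s[k],ce[k],onz(w,ce[k],107))
for n in S:
  for t,z in(("puller",5),("hook_end",57),("pull_eye",60)):
    for q in arm.mark_of(t,S[n])[:3]: print(n,t,np.array(q["uv"]),round(q["conf"],2),onz(S[n],q["uv"],z))
E
```

```text
time_s: 24.7
ee_pos: [481.2, -386.6, 80.5]
eef_rot: [0.0, 0.643, 0.766, 0.0]
force: [-1.0, -0.1, 4.1]
grip_width: 23.2
grasp_force: 61.1
time_s: 25.32
ee_pos: [481.1, -386.5, 79.7]
eef_rot: [-0.0, 0.643, 0.766, 0.0]
force: [-0.2, 0.1, -0.4]
grip_width: 85.2
grasp_force: 0.0
time_s: 26.08
ee_pos: [480.7, -386.2, 249.3]
eef_rot: [-0.0, 0.643, 0.766, 0.0]
force: [-0.1, 0.4, -0.1]
grip_width: 85.4
grasp_force: 0.0
handle top exp (np.float64(326.31924307514174), np.float64(189.3077824897937))
[324.6, 182.7, 26.3, 43.0] 0.89
[249.1, 288.0, 54.8, 71.6] 0.77
[274.4, 95.7, 58.5, 93.3] 0.63
[314 177  26  25 631] [326.6 188.9] [ 481.5 -385.6  107. ]
scene puller [313.8 130.6] 0.71 [ 385.2 -399.5    5. ]
scene puller [293.2 142.9] 0.65 [ 482.3 -377.2    5. ]
scene puller [286.2 116.4] 0.42 [ 437.8 -521.2    5. ]
scene hook_end [293.8 141.4] 0.68 [ 501.3 -331.8   57. ]
scene hook_end [349.6 234.1] 0.53 [542.5 106.3  57. ]
scene pull_eye [289.7 142.3] 0.61 [ 517.2 -331.6   60. ]
scene pull_eye [345.6 226.7] 0.44 [539.8  78.7  60. ]
side puller [291.6 323.2] 0.58 [ 477.1 -386.4    5. ]
side puller [258.  314.1] 0.52 [ 394.4 -359.6    5. ]
side hook_end [313.3 173.7] 0.5 [541.3  91.2  57. ]
side hook_end [291.5 323.9] 0.26 [ 480.3 -414.3   57. ]
side pull_eye [316.1 178.1] 0.62 [549.5  67.   60. ]
wrist puller [246.2 139.6] 0.93 [ 391.3 -373.2    5. ]
wrist puller [277.3 249.6] 0.66 [ 441.7 -496.1    5. ]
```

The puller is upright in its stand: its handle top is where it was at the start. The hook is still at the post in both room cameras.

```bash
python3 -c "
from workcell import arm
print(arm.hand_in())"
```

```text
the job is handed in; nothing more can be done
None
```

I hooked the spring over the post, stood the puller back in its stand and handed the job in at about 26 s of the 72 s allowed. The hand-in gave no verdict, but the last camera readings put the ring on the post and the puller's handle where it started.

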